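# Ready the pencil sharpener and hold its feed plate out

## Robot

A 6-joint arm with a two-finger parallel gripper is mounted at the origin on the work surface. World frame = base frame: x ahead of the robot, y to its left, z up, the work surface at z = 0. Lengths are in m, angles in rad, forces in N, time in s.
With the tool pointing down it reaches from about 0.325 to 0.775 m from the base axis. Payload 9.3 kg.
Tool frame: the origin (TCP) lies midway between the tips of the shut fingers; the grasp point (between the pads) lies 19 mm behind it; z points along the fingers, y is the line along which they close (so a half turn about z gives the same grasp; the last joint's range is limited). The gripper opens to 85 mm and grips with 20 to 120 N. Pads are 22 mm wide; open, the fingers measure 114 mm over their backs; the gripper's body (76 mm by 85 mm) begins 54 mm behind the grasp point. The pads swing forward as they close: fully open they stand 13 mm farther back than shut.
Start: joints at [-1.33, 0.259, 0.021, 1.334, 0, 1.418], TCP at [0.211, -0.508, 0.231] pointing down, gripper open.
Joint ranges: [-3.04, 3.04], [-0.91, 1.82], [-1.04, 1.36], [-1.92, 1.95], [-1.52, 1.45], [-3.14, 3.14]. Speed limits (rad/s): [2.22, 2.22, 2.79, 3.14, 3.14, 3.14].

## Interface

Orientations are given as a rotation vector (axis times angle).
In Python, from rig import env, eyes gives the robot as it stands.
- The arm moves only by the tool play_rows, never from a script. Its argument "targets" is a list of rows, each an object of numbers: "rx", "ry", "rz": the turn, a rotation vector about the tool's x, y, z in degrees; "tx", "ty", "tz": the shift along the tool's x, y, z in cm; "gripper": the closure, from 0 (fully open) to 1 (shut). In form: [{"rx": .., "ry": .., "rz": .., "tx": .., "ty": .., "tz": .., "gripper": ..}, ...]. A call has 1 to 12 rows; each row is the pose to reach, as a shift and turn from the pose commanded when the call began, along the tool's axes at that moment; what a row does not reach only later rows make up. A row lasts 1/8 s, in which the tool goes at most 62.5 mm and 10.7 degrees, less where a joint would pass 70% of its speed; a pose out of reach is approached as far as the arm can. A call with a gripper value outside its range is refused whole. The fingers move at their own pace and stop on an object; the grip force is fixed at half the most. Time passes only in rows, so rows that repeat a pose let the fingers close. It gives the time, the measured TCP pose, the force, the opening and the grip force at its end, in the units of the state.
- env.state(): the state, without advancing time (a new reading comes with each control period).
- eyes.snapshot(name): name is "side" or "top"; returns a dict with "pixels" (480x640x3 uint8, red, green, blue), "z_map" (480x640 float32, m along the optical axis (not along the pixel's ray), 0 where there is no reading), "vfov" (degrees; the focal length in pixels is half the picture's height over the tangent of half this angle, whatever the lens; pixels are square), "cx", "cy" (the principal point, pixels), "k1" (the pictures are not rectified: a ray, as slopes to the right and down, at radius r is drawn at 1 + k1 r^2 times it, then the intrinsics apply), "view" (4x4, takes a point from world to camera coordinates). Camera axes: x right, y up, looking along -z (the intrinsics and any distortion apply to the point x, -y, -z); pixel columns grow to the right and rows downward; lengths in m; the calibration is good to about 2 mm. A picture is of the moment at which its call begins.
- env.finish_job(): hands the job in; it is judged then, once.
The state is a dict: "clock": time; "joint_positions": joint angles; "dq": joint speeds; "joint_torque": joint torques, N m; "ee_pos": TCP position; "tcp_rot": TCP orientation; "contact_force": force on the tool from outside, world axes, zero at the start; "ft_torque": the same for the moment, N m; "finger_gap": finger opening in m; "grasp_force": force on a finger pad.
Only numpy, scipy, OpenCV 4.12 (cv2) and the standard library are available. Lean on these libraries where they do the work, as an engineer would, in place of code of your own. Each camera call takes 0.05 s, during which the arm holds its last target. There are 200 camera calls.

## Task

The cutter lid of the pencil sharpener was left up after cleaning: press it down until it snaps shut. Then pull the sharpener's spring-loaded front plate out (the two ears on its top are the grip) until its front face stands over the line scribed across the bed, and finish still holding it there so that I can put my pencil in. Leave the glaze jar, the bowl and the pencil where they are.

Things in the scene. Friction and masses are not known exactly. Their poses are not given: they have to be found in the camera images.
- sharpener: Crank desk pencil sharpener, grey painted steel, screwed down. Origin: on the table under mid-housing. x points front (pull-out plate) to rear (crank), y left, z up. Housing x -37 to +45, y -34 to +34 mm, top z 112, open under the lid. Aluminium bed 6 mm thick, 88 wide, runs in front to x -135. Crank at the rear reaches x +100, y +44, z below 84 mm.
- lid (a joint): Cutter lid angle, rad: 0 shut flat on the housing, larger = more open (stop 1.25). Stiff hinge: it stays wherever put. A sprung catch at its front edge stops a lid merely laid down at about 0.13; about 10 N of push near the front edge snaps it past, to below 0.03, where it stays. A thumb rib (30 x 12 mm) on top marks the front edge.
- lid_hinge (a point): Middle of the lid's hinge line, at the rear top edge of the housing: sharpener frame (45, 0, 112.5) mm; the line runs along the sharpener's y. Fixed. The lid is a grey steel plate 84 mm long from here, 68 wide, 4 thick (underside through the hinge line); it swings up and to the rear.
- lid_edge (a point): Point on the upper face of the lid near its free front edge, where to press: 76 mm from the hinge line along the lid, 6 mm above the lid's underside. Moves with the lid; when shut it is at sharpener frame (-31, 0, 118.5) mm.
- front_plate: Pull-out steel plate, 64 mm wide, 10 thick, z 8 to 92, with a round chuck nose topped by two upright black ears for finger and thumb. Origin: grip point between the ears; at rest at sharpener (-63, 0, 112) mm, axes parallel. Ears: 28 mm across outer flanks (y), 20 along x, z 88 to 126; rigid; grip them from above, closing along y. Plate's front face: 14 mm to +x of the origin.
- carriage (a joint): How far the front plate is pulled out along the sharpener's -x, m: 0 = against the housing, stop at 0.056; 0.040 puts the plate's front face over the middle of the scribed line. A spring draws it back in: about 4 N at rest, 8 N at the line.
- mark_line (a point): Middle of the dark line, 3 mm wide, scribed straight across the bed: sharpener frame (-89, 0, 6) mm. Fixed.
- glaze_jar: Bystander: jar with white cap, 54 mm wide, 78 mm tall, standing behind the sharpener; origin under its middle.
- bisque_bowl: Bystander: terracotta bowl 110 mm wide, 48 mm tall, to the side of the sharpener; origin under its middle.
- pencil: Bystander: six-sided wooden pencil, 172 mm long, 9 mm thick, lying on the table in front of the sharpener; origin under its middle, x along it.

How it is judged:
On the way, in this order (a step that is already met when the one before it is completed fails the run):
1. the cutter lid is snapped shut past its catch while the front plate is still in (value of joint lid below 0.06 rad and value of joint carriage below 0.03 m), for 0.2 s.
2. the fingers hold the front plate out at the line, lid shut (value of joint lid below 0.06 rad and value of joint carriage between 0.036 and 0.044 m and contact force between the fingers and front_plate above 2 N), for 0.5 s.
At the end, for the whole second after the job is handed in: Through the last second: lid shut past its catch (under 0.06 rad); fingers hold the front plate (over 2 N contact) with its face within 4 mm of the middle of the line (carriage 0.036 to 0.044 m); jar, bowl and pencil within 20 mm of where they were (all of step 2 and distance of each of glaze_jar, bisque_bowl, pencil from where it was at the start of the episode below 0.02 m); the arm keeps its last pose, push and grip.
It fails at once if the jar, the bowl or the pencil is shifted (distance of any of glaze_jar, bisque_bowl, pencil from where it was at the start of the episode above 0.02 m).
It also fails if it takes over 45 s, if anything falls off the work surface, if the arm or the gripper's body presses on something with over 40 N, if the wrist force passes 120 N, or if a joint passes its speed limit or range.

## Working session

There is one attempt and no reset: what is moved stays moved. The work goes in short steps, Python scripts to look and compute and a tool call to move; the robot and the scene stay as the last step left them, time stands still between calls to the robot, and variables do not carry over. Pictures are saved under pics/ and viewed, at most 10 in all, crops included, and the job is handed in when it is done.

Besides the shell and the picture viewer there is one more tool, called after "Call:" as name(argument=value, ...), one argument or row to a line, values as JSON. play_rows: Moves the arm, as the interface text tells. Its arguments: {"type":"object","properties":{"targets":{"type":"array"}},"required":["targets"]}

```bash
ls; mkdir -p pics; cat > h.py <<'E'
import numpy as np, cv2
from rig import env, eyes
def K(s):
    f=240/np.tan(np.radians(s["vfov"])/2); return f
def cloud(s):
    """world xyz for each pixel (nan where none)"""
    f=K(s); v,u=np.mgrid[0:480,0:640].astype(float)
    a=(u-s["cx"])/f; b=(v-s["cy"])/f; x,y=a.copy(),b.copy()
    for _ in range(10):
        k=1+s["k1"]*(x*x+y*y); x,y=a/k,b/k
    z=s["z_map"].astype(float); z[z==0]=np.nan
    P=np.stack([x*z,-y*z,-z,np.ones_like(z)],-1)
    return (P@np.linalg.inv(s["view"]).T)[...,:3]
def proj(s,p):
    c=s["view"]@np.append(p,1); x,y=c[0]/-c[2],-c[1]/-c[2]; k=1+s["k1"]*(x*x+y*y)
    return np.array([s["cx"]+K(s)*k*x,s["cy"]+K(s)*k*y])
E
python3 - <<'E'
from h import *
print(env.state())
for n in("top","side"):
    s=eyes.snapshot(n); np.save(f"{n}0.npy",s,allow_pickle=True)
    cv2.imwrite(f"pics/{n}0.png",s["pixels"][...,::-1]); print(n,s["vfov"],s["cx"],s["cy"],s["k1"],np.linalg.inv(s["view"]).round(3).tolist())
E
```

```text
pics
{'clock': 0.0, 'joint_positions': array([-1.32960316e+00,  2.59173257e-01,  2.07511537e-02,  1.33366521e+00,
       -1.13885384e-05,  1.41823183e+00]), 'dq': array([-5.52171436e-04,  1.69532455e-03, -2.94801479e-03,  3.67844700e-04,
        1.92460697e-06,  1.69986805e-03]), 'joint_torque': array([ 3.90873656e-04, -5.55640268e+01,  3.44531286e+01,  1.38821211e-02,
       -2.06378581e-04, -4.52624093e-06]), 'ee_pos': array([ 0.21095802, -0.50763708,  0.23067226]), 'tcp_rot': array([-3.07963869e+00, -6.14272935e-01,  1.07661729e-04]), 'contact_force': array([-0.03571684,  0.15692131,  0.19463025]), 'ft_torque': array([0.0005479 , 0.03379835, 0.02744999]), 'grasp_force': 0.0, 'finger_gap': 0.0854898998979275}
top 54.19908350145842 322.6156612965329 246.4352105338761 0.019165737052333466 [[0.009, 0.986, -0.164, 0.441], [-0.999, 0.014, 0.029, 0.064], [0.031, 0.163, 0.986, 0.871], [0.0, 0.0, 0.0, 1.0]]
side 46.078733786323916 319.96576618017957 236.7442856734091 -0.1553223764579966 [[-0.953, 0.198, -0.229, 0.367], [-0.302, -0.624, 0.721, 0.659], [-0.0, 0.756, 0.654, 0.642], [0.0, 0.0, 0.0, 1.0]]
```

View pics/top0.png

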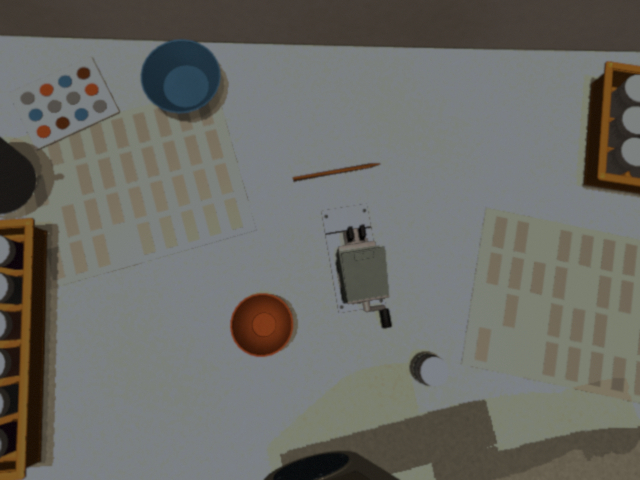

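View pics/side0.png

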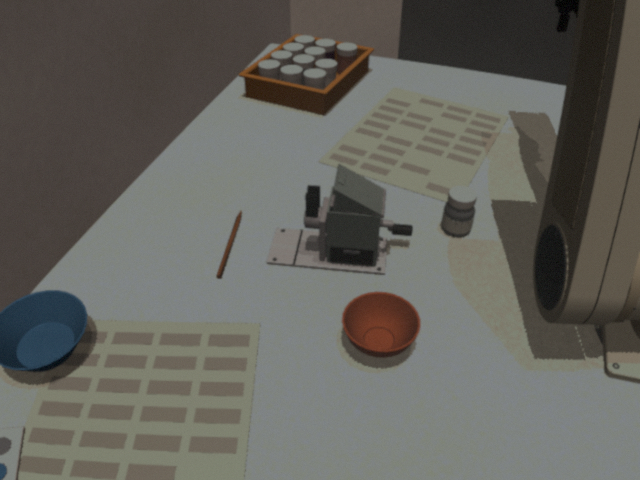

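The top view shows the sharpener housing and lid at about (362,275). The bed runs up-image (world +x) to about (347,208), the ears are at (356,233), the scribed line is near v≈232 and the crank is at (385,318). The pencil is at (336,172), the bowl at (262,324) and the jar at (428,368). The side view shows the lid partly open, with its free edge at (345,175).

```bash
python3 - <<'E'
from h import *
out=[]
for n,(u0,u1,v0,v1) in dict(top=(310,410,195,335),side=(255,425,155,280)).items():
    s=np.load(f"{n}0.npy",allow_pickle=True).item(); P=cloud(s)
    m=np.zeros((480,640),bool); m[v0:v1,u0:u1]=1
    Q=P[m]; 
    print(n,"table z",np.nanmedian(P[150:200,400:450] if n=="top" else P[300:330,280:330],axis=(0,1)))
    for lo,hi in((.003,.009),(.02,.06),(.06,.1),(.1,.118),(.118,.135),(.135,.2)):
        k=Q[(Q[:,2]>lo)&(Q[:,2]<hi)]
        if len(k): print(lo,hi,len(k),k.min(0).round(3),k.max(0).round(3),k.mean(0).round(3))
    crop=cv2.resize(s["pixels"][v0:v1,u0:u1],None,fx=4,fy=4,interpolation=cv2.INTER_CUBIC)
    out.append(cv2.convertScaleAbs(crop,alpha=1.5))
h=max(o.shape[0] for o in out)
im=np.hstack([cv2.copyMakeBorder(o,0,h-o.shape[0],0,0,cv2.BORDER_CONSTANT) for o in out])
im=cv2.resize(im,(800,int(800*im.shape[0]/im.shape[1]))) if im.shape[1]>800 else im
cv2.imwrite("pics/crop.png",im[...,::-1]);print(im.shape)
E
```

```text
top table z [ 7.29753251e-01 -1.58236107e-01  2.71693588e-04]
0.003 0.009 2284 [ 0.424 -0.126  0.003] [0.685 0.062 0.009] [ 0.582 -0.009  0.006]
0.02 0.06 371 [ 0.435 -0.083  0.02 ] [0.569 0.015 0.06 ] [ 0.477 -0.044  0.043]
0.06 0.1 575 [ 0.464 -0.053  0.06 ] [0.605 0.016 0.1  ] [ 0.55  -0.013  0.085]
0.1 0.118 370 [ 0.475 -0.064  0.1  ] [0.6   0.016 0.118] [ 0.523 -0.016  0.113]
0.118 0.135 969 [ 0.476 -0.064  0.118] [0.603 0.008 0.135] [ 0.513 -0.026  0.126]
0.135 0.2 1208 [ 0.507 -0.058  0.135] [0.562 0.013 0.161] [ 0.535 -0.023  0.147]
side table z [ 0.56025663  0.12861653 -0.00058495]
0.003 0.009 2528 [ 0.415 -0.341  0.003] [0.764 0.06  0.009] [ 0.589 -0.012  0.006]
0.02 0.06 1335 [ 0.438 -0.078  0.02 ] [0.602 0.019 0.06 ] [ 0.515 -0.003  0.04 ]
0.06 0.1 2203 [ 0.465 -0.062  0.06 ] [0.606 0.02  0.1  ] [ 0.54  -0.008  0.081]
0.1 0.118 784 [ 0.476 -0.066  0.1  ] [0.6   0.019 0.118] [ 0.534 -0.003  0.109]
0.118 0.135 753 [ 0.484 -0.063  0.118] [0.605 0.009 0.135] [ 0.525 -0.021  0.126]
0.135 0.2 764 [ 0.515 -0.057  0.135] [0.563 0.016 0.159] [ 0.538 -0.018  0.147]
(414, 800, 3)
```

View pics/crop.png

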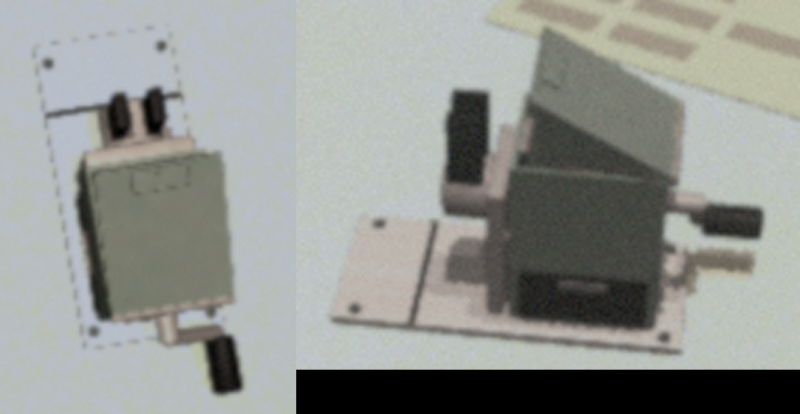

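```bash
cat >> h.py <<'E'
from scipy.optimize import least_squares
def box(p,lo,hi):
    lo,hi=np.array(lo),np.array(hi); d=np.abs(p-(lo+hi)/2)-(hi-lo)/2
    return np.linalg.norm(np.maximum(d,0),axis=1)+np.minimum(d.max(1),0)
def tosh(P,x,y,a):  # world (m) -> sharpener (mm)
    c,s=np.cos(a),np.sin(a); d=(P-[x,y,0])*1000
    return np.stack([c*d[:,0]+s*d[:,1],-s*d[:,0]+c*d[:,1],d[:,2]],1)
def sdf(q,lid,car):
    l=q-[45,0,112.5]; c,s=np.cos(lid),np.sin(lid)
    # lid frame: u toward the front along lid, w normal
    u=-c*l[:,0]+s*l[:,2]; w=s*l[:,0]+c*l[:,2]; L=np.stack([u,l[:,1],w],1)
    k=np.array([1000*car,0,0]); r=q+k
    B=[box(q,(-135,-44,0),(48,44,6)),box(q,(-37,-34,6),(45,34,112)),box(L,(0,-34,0),(84,34,4)),
       box(r,(-49,-32,8),(-39,32,92)),box(r,(-73,-14,88),(-53,-4,126)),box(r,(-73,4,88),(-53,14,126))]
    return np.array(B)
def fit(snaps,p0,lo3=.003):
    Q=[]
    for s in snaps:
        P=cloud(s).reshape(-1,3); q=tosh(P,*p0[:3])
        Q.append(P[(P[:,2]>lo3)&(q[:,0]>-140)&(q[:,0]<50)&(abs(q[:,1])<50)&(q[:,2]<220)])
    out=[]
    for A in Q+[np.vstack(Q)]:
        f=lambda p:np.abs(sdf(tosh(A,*p[:3]),p[3],p[4])).min(0)
        r=least_squares(f,p0,loss="soft_l1",f_scale=2,x_scale=[.01,.01,.1,.1,.01],diff_step=1e-4)
        out.append(r.x); print(r.x.round(4),"med|d|mm",np.median(f(r.x)).round(2),len(A))
    return out[-1]
E
python3 - <<'E'
from h import *
S=[np.load(f"{n}0.npy",allow_pickle=True).item() for n in("top","side")]
p=fit(S,[.52,-.022,np.pi+.165,.5,0.])
p=fit(S,p); np.save("pose.npy",p)
x,y,a=p[:3];R=np.array([[np.cos(a),-np.sin(a)],[np.sin(a),np.cos(a)]])
# independent check: ears by triangulated clouds, line pixel check
for s in S:
    P=cloud(s).reshape(-1,3);q=tosh(P,x,y,a)
    m=(q[:,0]<-48)&(q[:,0]>-80)&(abs(q[:,1])<25)&(q[:,2]>95)
    e=q[m]; print("ears",len(e),np.percentile(e,[3,50,97],axis=0).round(1).tolist())
    top=e[e[:,2]>120]; print(" top",top.mean(0).round(1),top.min(0).round(1),top.max(0).round(1))
    for sp in((-89,-35,6),(-89,35,6),(-63,-9,126),(-63,9,126),(-135,-44,6),(-135,44,6)):
        w=np.append(R@np.array(sp[:2])/1000+[x,y],sp[2]/1000); print(sp,w.round(4),proj(s,w).round(1))
E
```

```text
[ 0.5249 -0.0244  3.3141  0.5439  0.0053] med|d|mm 1.0 5102
[ 0.5267 -0.0237  3.3139  0.5342  0.0071] med|d|mm 0.95 8167
[ 0.5259 -0.0239  3.3146  0.5262  0.0062] med|d|mm 0.97 13269
[ 5.2720e-01 -2.4000e-02  3.3119e+00  5.1780e-01  2.9000e-03] med|d|mm 0.89 5025
[ 0.5284 -0.0234  3.3153  0.5476  0.0054] med|d|mm 0.95 8130
[ 0.5278 -0.0236  3.3134  0.5406  0.0047] med|d|mm 0.95 13155
ears 194 [[-72.3, -14.3, 97.1], [-62.1, 6.1, 124.6], [-53.9, 13.6, 128.5]]
 top [-63.3  -0.3 125.6] [-74.  -14.6 120.1] [-53.4  15.  128.9]
(-89, -35, 6) [0.6095 0.0261 0.006 ] [329.3 233.4]
(-89, 35, 6) [ 0.6214 -0.0428  0.006 ] [365.9 227.7]
(-63, -9, 126) [ 0.5883 -0.0039  0.126 ] [351.1 232.3]
(-63, 9, 126) [ 0.5914 -0.0217  0.126 ] [362.  230.6]
(-135, -44, 6) [0.6533 0.0429 0.006 ] [320.7 210.5]
(-135, 44, 6) [ 0.6683 -0.0439  0.006 ] [366.2 203.6]
ears 364 [[-75.7, -15.8, 95.8], [-65.8, -12.7, 117.6], [-56.9, 11.0, 126.9]]
 top [-66.3  -2.4 124.2] [-76.3 -16.6 120. ] [-56.7  14.4 128.2]
(-89, -35, 6) [0.6095 0.0261 0.006 ] [296.1 260.2]
(-89, 35, 6) [ 0.6214 -0.0428  0.006 ] [302.8 232.8]
(-63, -9, 126) [ 0.5883 -0.0039  0.126 ] [313.5 193.3]
(-63, 9, 126) [ 0.5914 -0.0217  0.126 ] [315.1 186.5]
(-135, -44, 6) [0.6533 0.0429 0.006 ] [267.6 261.3]
(-135, 44, 6) [ 0.6683 -0.0439  0.006 ] [277.8 227.2]
```

```bash
cat >> h.py <<'E'
from scipy.spatial.transform import Rotation as Rt
def world(sp,p=None):
    p=np.load("pose.npy") if p is None else p; c,s=np.cos(p[2]),np.sin(p[2])
    return np.array([c*sp[0]-s*sp[1]+p[0]*1000,s*sp[0]+c*sp[1]+p[1]*1000,sp[2]])/1000
def shift(sp):
    st=env.state(); R=Rt.from_rotvec(st["tcp_rot"])
    return (R.inv().apply(world(sp)-st["ee_pos"])*100).round(2)
def yawerr():
    st=env.state(); R=Rt.from_rotvec(st["tcp_rot"]); a=np.load("pose.npy")[2]; o=[]
    for sgn in(1,-1):
        y=sgn*np.array([-np.sin(a),np.cos(a),0]); z=np.array([0,0,-1.]); T=Rt.from_matrix(np.stack([np.cross(y,z),y,z],1))
        o.append(np.degrees((R.inv()*T).as_rotvec()).round(2))
    return o
def here():
    st=env.state(); return tosh(st["ee_pos"][None],*np.load("pose.npy")[:3])[0].round(1)
E
python3 - <<'E'
from h import *
st=env.state(); print(Rt.from_rotvec(st["tcp_rot"]).as_matrix().round(3).tolist()); print(yawerr())
print("above lid edge",world((-24,0,215)),shift((-24,0,215)),here())
E
```

```text
[[0.923, 0.384, -0.0], [0.384, -0.923, 0.001], [0.0, -0.001, -1.0]]
[array([-0.07, -0.  , 12.72]), array([ 0.0000e+00, -1.0000e-01, -1.6728e+02])]
above lid edge [ 0.55141294 -0.01947499  0.215     ] [ 50.17 -32.02   1.62] [394.9 422.8 230.7]
```

Call:
play_rows(
  targets=[
    {"tx":4,"ty":-2.6,"tz":0,"rz":-10,"gripper":1},
    {"tx":8,"ty":-5.2,"tz":0,"rz":-20,"gripper":1},
    {"tx":12,"ty":-7.8,"tz":0,"rz":-30,"gripper":1},
    {"tx":16,"ty":-10.4,"tz":0,"rz":-40,"gripper":1},
    {"tx":20.5,"ty":-13,"tz":0,"rz":-50,"gripper":1},
    {"tx":25,"ty":-16,"tz":0,"rz":-60,"gripper":1},
    {"tx":29.5,"ty":-19,"tz":0,"rz":-70,"gripper":1},
    {"tx":34,"ty":-22,"tz":0,"rz":-80,"gripper":1},
    {"tx":38.5,"ty":-24.6,"tz":0,"rz":-90,"gripper":1},
    {"tx":43,"ty":-27.2,"tz":0,"rz":-100,"gripper":1},
    {"tx":47,"ty":-30,"tz":0,"rz":-110,"gripper":1},
    {"tx":50.2,"ty":-32,"tz":0,"rz":-120,"gripper":1},
  ],
)

```text
invalid input at $.targets[0]: expected keys rx, ry, rz, tx, ty, tz, gripper
```

```bash
python3 - <<'E'
from h import *
st=env.state();print(here(),yawerr(),shift((-24,0,200)),st["joint_positions"].round(2),st["contact_force"])
E
```

```text
[394.9 422.8 230.7] [array([-0.07, -0.  , 12.72]), array([ 0.0000e+00, -1.0000e-01, -1.6728e+02])] [ 50.17 -32.02   3.12] [-1.33  0.26  0.02  1.33 -0.    1.42] [ 0.10205256 -1.04520019  0.65350391]
```

Call:
play_rows(
  targets=[
    {"rx":0,"ry":0,"tx":4,"ty":-2.6,"tz":0,"rz":-10,"gripper":1},
    {"rx":0,"ry":0,"tx":8,"ty":-5.2,"tz":0,"rz":-20,"gripper":1},
    {"rx":0,"ry":0,"tx":12,"ty":-7.8,"tz":0,"rz":-30,"gripper":1},
    {"rx":0,"ry":0,"tx":16,"ty":-10.4,"tz":0,"rz":-40,"gripper":1},
    {"rx":0,"ry":0,"tx":20.5,"ty":-13,"tz":0,"rz":-50,"gripper":1},
    {"rx":0,"ry":0,"tx":25,"ty":-16,"tz":0,"rz":-60,"gripper":1},
    {"rx":0,"ry":0,"tx":29.5,"ty":-19,"tz":0,"rz":-70,"gripper":1},
    {"rx":0,"ry":0,"tx":34,"ty":-22,"tz":0,"rz":-80,"gripper":1},
    {"rx":0,"ry":0,"tx":38.5,"ty":-24.6,"tz":0,"rz":-90,"gripper":1},
    {"rx":0,"ry":0,"tx":43,"ty":-27.2,"tz":0,"rz":-100,"gripper":1},
    {"rx":0,"ry":0,"tx":47,"ty":-30,"tz":0,"rz":-110,"gripper":1},
    {"rx":0,"ry":0,"tx":50.2,"ty":-32,"tz":0,"rz":-120,"gripper":1},
  ],
)

```text
clock: 1.6
ee_pos: [0.5525, -0.0179, 0.2309]
tcp_rot: [-0.998, -2.978, 0.0]
contact_force: [-0.3, -0.9, -0.3]
finger_gap: 0.0005
grasp_force: 0.0
```

```bash
python3 - <<'E'
from h import *
st=env.state();print(here(),yawerr(),shift((-24,0,200)),st["joint_positions"].round(2),st["contact_force"])
E
```

```text
[-25.3  -1.4 230.9] [array([-5.0000e-02,  0.0000e+00,  1.3311e+02]), array([-0.000e+00, -4.000e-02, -4.689e+01])] [-0.01 -0.19  3.09] [-0.18  0.26  0.03  1.34  0.    0.46] [-0.32200181 -0.94029952 -0.29133463]
```

Call:
play_rows(
  targets=[
    {"rx":0,"ry":0,"rz":-10,"tx":0,"ty":-0.1,"tz":1,"gripper":1},
    {"rx":0,"ry":0,"rz":-20,"tx":0,"ty":-0.2,"tz":2,"gripper":1},
    {"rx":0,"ry":0,"rz":-30,"tx":0,"ty":-0.2,"tz":3,"gripper":1},
    {"rx":0,"ry":0,"rz":-40,"tx":0,"ty":-0.2,"tz":4,"gripper":1},
    {"rx":0,"ry":0,"rz":-46.9,"tx":0,"ty":-0.2,"tz":5,"gripper":1},
    {"rx":0,"ry":0,"rz":-46.9,"tx":0,"ty":-0.2,"tz":5,"gripper":1},
  ],
)

```text
clock: 2.35
ee_pos: [0.5501, -0.0213, 0.1804]
tcp_rot: [0.258, -3.129, -0.001]
contact_force: [0.0, -0.1, -0.5]
finger_gap: 0.0
grasp_force: 0.0
```

```bash
python3 - <<'E'
from h import *
st=env.state();print(here(),yawerr()[1],shift((-18,0,165)),st["joint_positions"].round(2),st["contact_force"],Rt.from_rotvec(st["tcp_rot"]).as_matrix().round(2).tolist())
E
```

```text
[-22.4   1.6 180.4] [ 0.04 -0.11 -0.43] [0.44 0.15 1.54] [-0.19  0.28 -0.08  1.21 -0.   -0.36] [ 0.01816108 -0.1001855  -0.51824437] [[-0.99, -0.16, -0.0], [-0.16, 0.99, 0.0], [0.0, 0.0, -1.0]]
```

Call:
play_rows(
  targets=[
    {"rx":0,"ry":0,"rz":0,"tx":0,"ty":0.15,"tz":1,"gripper":1},
    {"rx":0,"ry":0,"rz":0,"tx":0,"ty":0.15,"tz":2,"gripper":1},
    {"rx":0,"ry":0,"rz":0,"tx":0,"ty":0.15,"tz":2.5,"gripper":1},
    {"rx":0,"ry":0,"rz":0,"tx":-0.1,"ty":0.15,"tz":3,"gripper":1},
    {"rx":0,"ry":0,"rz":0,"tx":-0.2,"ty":0.15,"tz":3.5,"gripper":1},
    {"rx":0,"ry":0,"rz":0,"tx":-0.3,"ty":0.15,"tz":4,"gripper":1},
    {"rx":0,"ry":0,"rz":0,"tx":-0.4,"ty":0.15,"tz":4.5,"gripper":1},
    {"rx":0,"ry":0,"rz":0,"tx":-0.4,"ty":0.15,"tz":4.5,"gripper":1},
  ],
)

```text
clock: 3.35
ee_pos: [0.5541, -0.0192, 0.1358]
tcp_rot: [0.259, -3.13, -0.0]
contact_force: [0.3, 0.3, 0.1]
finger_gap: -0.0001
grasp_force: 0.0
```

```bash
python3 - <<'E'
from h import *
st=env.state();print(here(),st["contact_force"],st["ft_torque"])
s=eyes.snapshot("side"); cv2.imwrite("pics/s1.png",cv2.resize(cv2.convertScaleAbs(s["pixels"][130:290,240:440],alpha=1.5),None,fx=3,fy=3)[...,::-1])
E
```

```text
[-26.7   0.2 135.8] [0.29433343 0.33052283 0.09527844] [-0.00263432 -0.07140361  0.03990419]
```

View pics/s1.png

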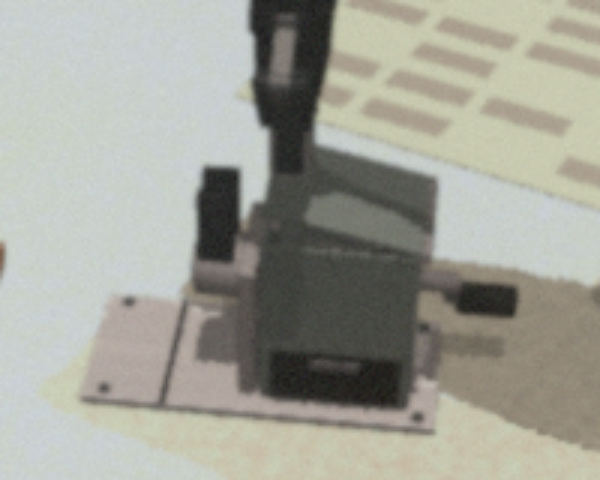

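The shut fingers, with tips near (292,175), rest on the lid's front edge and have pushed it partly down. The ears at (218,210) are clear. I'll keep pressing.

Call:
play_rows(
  targets=[
    {"rx":0,"ry":0,"rz":0,"tx":-0.1,"ty":0,"tz":0.4,"gripper":1},
    {"rx":0,"ry":0,"rz":0,"tx":-0.2,"ty":0,"tz":0.8,"gripper":1},
    {"rx":0,"ry":0,"rz":0,"tx":-0.2,"ty":0,"tz":1.1,"gripper":1},
    {"rx":0,"ry":0,"rz":0,"tx":-0.2,"ty":0,"tz":1.3,"gripper":1},
    {"rx":0,"ry":0,"rz":0,"tx":-0.2,"ty":0,"tz":1.3,"gripper":1},
  ],
)

```text
clock: 4.03
ee_pos: [0.5562, -0.0189, 0.1231]
tcp_rot: [0.259, -3.131, 0.0]
contact_force: [-0.5, -0.2, -0.2]
finger_gap: 0.0
grasp_force: 0.0
```

Call:
play_rows(
  targets=[
    {"rx":0,"ry":0,"rz":0,"tx":0,"ty":0,"tz":0.2,"gripper":1},
    {"rx":0,"ry":0,"rz":0,"tx":0,"ty":0,"tz":0.4,"gripper":1},
    {"rx":0,"ry":0,"rz":0,"tx":0,"ty":0,"tz":0.5,"gripper":1},
    {"rx":0,"ry":0,"rz":0,"tx":0,"ty":0,"tz":0.5,"gripper":1},
  ],
)

```text
clock: 4.53
ee_pos: [0.5562, -0.0189, 0.1181]
tcp_rot: [0.259, -3.131, -0.0]
contact_force: [-0.3, 0.2, 0.7]
finger_gap: -0.0001
grasp_force: 0.0
```

```bash
python3 - <<'E'
from h import *
st=env.state();print(here(),st["contact_force"],st["ft_torque"])
S=[eyes.snapshot("top"),eyes.snapshot("side")]
P=np.vstack([cloud(s).reshape(-1,3) for s in S]); q=tosh(P,*np.load("pose.npy")[:3])
for lo,hi in((-10,5),(5,15),(15,25),(25,35),(35,42)):
    m=(q[:,0]>lo)&(q[:,0]<hi)&(abs(q[:,1])<28)&(q[:,2]>90)&(q[:,2]<180); print(lo,hi,m.sum(),np.percentile(q[m,2],[10,30,50,70,90]).round(1) if m.any() else "")
E
```

```text
[-28.8   0.3 118.1] [-0.29292183  0.19393374  0.74317852] [-0.01176144 -0.00110532 -0.02260705]
-10 5 213 [115.  115.7 116.1 116.6 117.4]
5 15 144 [115.2 115.7 116.2 116.7 117.6]
15 25 144 [115.1 115.8 116.3 116.6 117.4]
25 35 141 [115.  115.7 116.2 116.7 117.5]
35 42 98 [115.2 115.6 116.  116.5 117.2]
```

Call:
play_rows(
  targets=[
    {"rx":0,"ry":0,"rz":0,"tx":0,"ty":0,"tz":-2,"gripper":1},
    {"rx":0,"ry":0,"rz":0,"tx":0,"ty":0,"tz":-5,"gripper":0.5},
    {"rx":0,"ry":0,"rz":0,"tx":-1,"ty":0.1,"tz":-7,"gripper":0},
    {"rx":0,"ry":0,"rz":0,"tx":-2.5,"ty":0.1,"tz":-7,"gripper":0},
    {"rx":0,"ry":0,"rz":0,"tx":-3.5,"ty":0.1,"tz":-7,"gripper":0},
    {"rx":0,"ry":0,"rz":0,"tx":-3.5,"ty":0.1,"tz":-7,"gripper":0},
    {"rx":0,"ry":0,"rz":0,"tx":-3.5,"ty":0.1,"tz":-7,"gripper":0},
  ],
)

```text
clock: 5.5
ee_pos: [0.5902, -0.0121, 0.1873]
tcp_rot: [0.259, -3.129, -0.001]
contact_force: [-0.2, -0.5, 0.2]
finger_gap: 0.0854
grasp_force: 0.0
```

```bash
python3 - <<'E'
from h import *
st=env.state();print(here(),yawerr()[1],shift((-64,-1,97)),st["finger_gap"])
s=eyes.snapshot("side");t=eyes.snapshot("top");print("ok")
P=np.vstack([cloud(t).reshape(-1,3),cloud(s).reshape(-1,3)]); q=tosh(P,*np.load("pose.npy")[:3])
m=(q[:,0]>-35)&(q[:,0]<42)&(abs(q[:,1])<30)&(q[:,2]>105)&(q[:,2]<135); A=q[m]
c=np.polyfit(A[:,0],A[:,2],1); print("lid angle",-c[0],m.sum(),np.median(A[:,2]))
m=(q[:,0]>-80)&(q[:,0]<-48)&(abs(q[:,1])<22)&(q[:,2]>112)&(q[:,2]<132); A=q[m]; print("ears",A.mean(0).round(1),m.sum(),np.percentile(A,[2,98],axis=0).round(1).tolist())
cv2.imwrite("pics/s2.png",cv2.resize(cv2.convertScaleAbs(s["pixels"][110:290,220:440],alpha=1.5),None,fx=3,fy=3)[...,::-1])
E
```

```text
[-63.5  -0.6 187.3] [ 0.03 -0.1  -0.37] [-0.07  0.03  9.03] 0.08538714659176874
ok
lid angle 0.008321191780689366 1164 116.25063542059755
ears [-66.2  -3.9 121.6] 232 [[-75.7, -15.7, 113.0], [-56.9, 13.4, 127.7]]
```

View pics/s2.png

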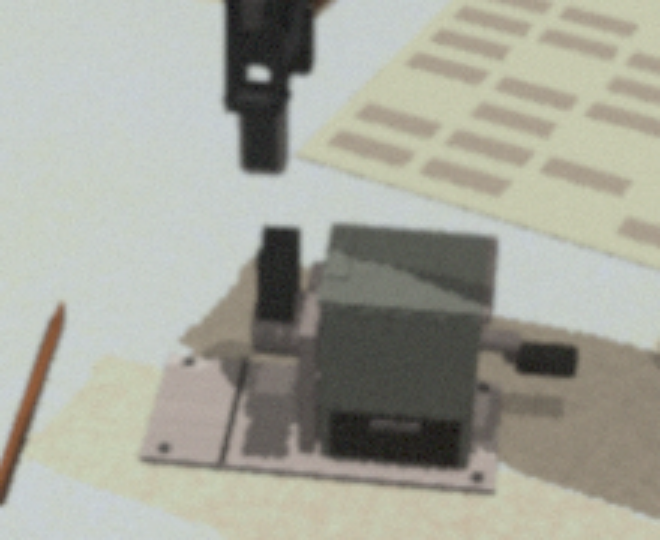

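The lid lies flat and shut (measured at about 0.01 rad), and the open gripper stands above the ears at (280,270). Next I descend and grip.

Call:
play_rows(
  targets=[
    {"rx":0,"ry":0,"rz":-0.4,"tx":-0.1,"ty":0,"tz":3,"gripper":0},
    {"rx":0,"ry":0,"rz":-0.4,"tx":-0.1,"ty":0,"tz":6,"gripper":0},
    {"rx":0,"ry":0,"rz":-0.4,"tx":-0.1,"ty":0,"tz":8,"gripper":0},
    {"rx":0,"ry":0,"rz":-0.4,"tx":-0.1,"ty":0,"tz":9.2,"gripper":0},
    {"rx":0,"ry":0,"rz":-0.4,"tx":-0.1,"ty":0,"tz":9.2,"gripper":0.3},
    {"rx":0,"ry":0,"rz":-0.4,"tx":-0.1,"ty":0,"tz":9.2,"gripper":0.5},
    {"rx":0,"ry":0,"rz":-0.4,"tx":-0.1,"ty":0,"tz":9.2,"gripper":1},
    {"rx":0,"ry":0,"rz":-0.4,"tx":-0.1,"ty":0,"tz":9.2,"gripper":1},
    {"rx":0,"ry":0,"rz":-0.4,"tx":-0.1,"ty":0,"tz":9.2,"gripper":1},
    {"rx":0,"ry":0,"rz":-0.4,"tx":-0.1,"ty":0,"tz":9.2,"gripper":1},
  ],
)

```text
clock: 6.85
ee_pos: [0.5921, -0.0125, 0.0973]
tcp_rot: [-0.27, 3.128, -0.002]
contact_force: [-0.8, -2.5, 6.0]
finger_gap: 0.027
grasp_force: 60.0
```

```bash
python3 - <<'E'
from h import *
st=env.state();print(here(),yawerr()[1],st["finger_gap"],st["grasp_force"],st["contact_force"]); np.save("grip.npy",here())
print("40 mm pull, tool axes", shift(here()+[-40,0,0]))
E
```

```text
[-65.3   0.1  97.3] [-0.08  0.08  0.01] 0.02695245262251334 59.983593821525574 [-0.77166413 -2.54253861  5.95106898]
40 mm pull, tool axes [-4.   -0.    0.01]
```

Call:
play_rows(
  targets=[
    {"rx":0,"ry":0,"rz":0,"tx":-0.3,"ty":0,"tz":-0.1,"gripper":1},
    {"rx":0,"ry":0,"rz":0,"tx":-1,"ty":0,"tz":-0.1,"gripper":1},
    {"rx":0,"ry":0,"rz":0,"tx":-2,"ty":0,"tz":-0.1,"gripper":1},
    {"rx":0,"ry":0,"rz":0,"tx":-3,"ty":0,"tz":-0.1,"gripper":1},
    {"rx":0,"ry":0,"rz":0,"tx":-3.7,"ty":0,"tz":-0.1,"gripper":1},
    {"rx":0,"ry":0,"rz":0,"tx":-4,"ty":0,"tz":-0.1,"gripper":1},
    {"rx":0,"ry":0,"rz":0,"tx":-4,"ty":0,"tz":-0.1,"gripper":1},
    {"rx":0,"ry":0,"rz":0,"tx":-4,"ty":0,"tz":-0.1,"gripper":1},
  ],
)

```text
clock: 7.85
ee_pos: [0.6299, -0.0059, 0.0973]
tcp_rot: [0.269, -3.128, 0.002]
contact_force: [-7.2, -5.2, 3.3]
finger_gap: 0.0274
grasp_force: 60.2
```

```bash
python3 - <<'E'
from h import *
st=env.state();h=here();print(h,h-np.load("grip.npy"),yawerr()[1],st["finger_gap"],st["grasp_force"],st["contact_force"])
S={n:eyes.snapshot(n) for n in("top","side")}; p=np.load("pose.npy")
for n,s in S.items():
    q0=tosh(cloud(np.load(f"{n}0.npy",allow_pickle=True).item()).reshape(-1,3),*p[:3]); q=tosh(cloud(s).reshape(-1,3),*p[:3])
    for nm,Q in(("before",q0),("after",q)):
        # front plate flank/top strips: points at plate height left and right of the nose
        m=(Q[:,0]<-38.5)&(Q[:,0]>-110)&(abs(Q[:,1])>17)&(abs(Q[:,1])<36)&(Q[:,2]>15)&(Q[:,2]<95)
        A=Q[m]; print(n,nm,m.sum(),np.percentile(A[:,0],[3,25,50,75,97]).round(1) if m.any() else "")
im=[cv2.resize(cv2.convertScaleAbs(S["side"]["pixels"][150:280,255:405],alpha=1.6),None,fx=4,fy=4)]
cv2.imwrite("pics/s3.png",im[0][...,::-1])
E
```

```text
[-103.6   -0.    97.3] [-38.3  -0.1   0. ] [-0.05 -0.14 -0.01] 0.02738998525331061 60.20586669445038 [-7.2492855  -5.15686197  3.28451578]
top before 108 [-60.4 -47.4 -45.3 -42.9 -41.3]
top after 0 
side before 425 [-72.7 -50.6 -46.8 -43.5 -38.9]
side after 642 [-102.9  -87.   -81.8  -69.3  -39.8]
```

View pics/s3.png

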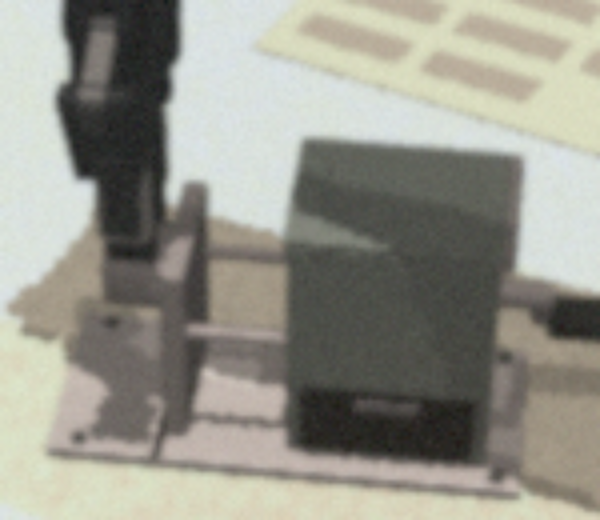

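The plate has moved out and the ears are held. Its front bottom edge at about (165,430) stands nearly over the scribed line at (158,455). The TCP has moved 38.3 mm, so I'll measure the plate's flank and trim.

Call:
play_rows(
  targets=[
    {"rx":0,"ry":0,"rz":0,"tx":-0.1,"ty":0,"tz":0,"gripper":1},
    {"rx":0,"ry":0,"rz":0,"tx":-0.15,"ty":0,"tz":0,"gripper":1},
    {"rx":0,"ry":0,"rz":0,"tx":-0.15,"ty":0,"tz":0,"gripper":1},
    {"rx":0,"ry":0,"rz":0,"tx":-0.15,"ty":0,"tz":0,"gripper":1},
    {"rx":0,"ry":0,"rz":0,"tx":-0.15,"ty":0,"tz":0,"gripper":1},
  ],
)

```text
clock: 8.57
ee_pos: [0.6312, -0.0056, 0.0973]
tcp_rot: [0.269, -3.128, 0.002]
contact_force: [-7.9, -5.2, 3.6]
finger_gap: 0.0272
grasp_force: 60.2
```

```bash
python3 - <<'E'
from h import *
st=env.state();h=here();print(h,h-np.load("grip.npy"),st["finger_gap"],st["grasp_force"],st["contact_force"])
s=eyes.snapshot("side"); p=np.load("pose.npy"); s0=np.load("side0.npy",allow_pickle=True).item()
for nm,S in(("before",s0),("after",s)):
    Q=tosh(cloud(S).reshape(-1,3),*p[:3]); 
    m=(Q[:,0]<-36)&(Q[:,0]>-100)&(Q[:,1]<-28)&(Q[:,1]>-38)&(Q[:,2]>14)&(Q[:,2]<88); A=Q[m]
    print(nm,m.sum(),np.percentile(A,[5,50,95],axis=0).round(1).tolist(), np.histogram(A[:,0],np.arange(-100,-34,3))[0])
# line position from dark pixels on the bed in front of camera (y<-34 strip), before image
g=cv2.cvtColor(s["pixels"],cv2.COLOR_RGB2GRAY).astype(float)
for y in(-42,-40,-38):
    xs=np.arange(-98,-80,.5); v=[g[tuple(np.round(proj(s,world((x,y,6)))).astype(int)[::-1])] for x in xs]; print(y,"line x",xs[np.argmin(v)],min(v),np.median(v))
m=lambda q:(q[:,0]>-30)&(q[:,0]<40)&(abs(q[:,1])<30)&(q[:,2]>105)&(q[:,2]<135)
Q=tosh(cloud(s).reshape(-1,3),*p[:3]);A=Q[m(Q)];print("lid",-np.polyfit(A[:,0],A[:,2],1)[0])
E
```

```text
[-105.     0.    97.3] [-39.7  -0.1   0. ] 0.027249545742053925 60.21224498748779 [-7.86915345 -5.15558256  3.58413499]
before 317 [[-51.5, -34.6, 17.7], [-45.1, -31.9, 51.0], [-36.7, -29.8, 84.1]] [ 0  0  0  0  0  0  0  0  0  0  0  0  0  0  0  0 71 72 69 18 55]
after 364 [[-91.4, -34.7, 19.2], [-83.8, -31.7, 56.3], [-36.7, -28.8, 83.6]] [ 0  0 26 61 65 65  3  3  4  3  4  4  2  2  4  2  4  3  2 19 58]
-42 line x -92.0 66.0 110.5
-40 line x -92.5 59.0 114.0
-38 line x -92.5 61.0 112.5
lid 0.0018175814689246703
```

The plate has been pulled 39.7 mm. In the same camera its front face reads about -92 mm and the line -92.3 mm. The spring force is 7.9 N (8 N expected at the line) and the lid is flat. I'm handing in.

```bash
python3 -c "
from rig import env
print(env.finish_job())"
```

```text
the job is handed in; nothing more can be done
None
```

The lid is snapped shut and the gripper is holding the front plate at the scribed line, pulled out about 39.7 mm by the arm's own reading; the jar, bowl and pencil were not touched, and the job is handed in, though no verdict was returned.

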